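Peel a weighing tray off the clinging stack and hold it in the ioniser's air

ROBOT

A 6-joint arm with a two-finger parallel gripper is mounted at the origin on the work surface. World frame = base frame: x ahead of the robot, y to its left, z up, the work surface at z = 0. Lengths are in m, angles in rad, forces in N, time in s.
With the tool pointing down it reaches from about 0.425 to 0.95 m from the base axis. Payload 3.5 kg.
Tool frame: the origin (TCP) lies on the centre line of the jaws, within the pads' length; the fingertips stand 11 mm ahead of it and the grasp point (between the pads) lies 8 mm behind it; y points along the fingers, x is the direction in which the jaws open and shut, and the axes are right-handed (so a half turn about y gives the same grasp; the last joint's range is limited). The gripper opens to 85 mm and grips with 20 to 120 N. Pads are 22 mm wide; open, the fingers measure 114 mm over their backs; the gripper's body (76 mm by 85 mm) begins 54 mm behind the grasp point. The pads swing forward as they close: fully open they stand 13 mm farther back than shut.
Start: joints at [1.154, 0.286, 1.577, -0, 1.279, -0.15], TCP at [0.178, 0.651, 0.242] pointing down, gripper open.
Joint ranges: [-2.77, 2.77], [-0.9, 2.22], [0.21, 2.48], [-1.53, 4.67], [0.24, 2.81], [-2.84, 2.84]. Speed limits (rad/s): [2.79, 2.79, 3.14, 3.14, 3.14, 3.14].

INTERFACE

Orientations are given as a unit quaternion [x, y, z, w].
In Python, from plant import get_state, read_camera, sign_off gives the robot as it stands.
- The arm moves only by the shell command python3 -m inch 'ROWS' [FORCE]. ROWS is JSON, a list of rows, each an object of numbers: "ax", "ay", "az": the turn, a rotation vector about the tool's x, y, z in rad; "x", "y", "z": the shift along the tool's x, y, z in mm; "hand": the closure, from -1 (fully open) to 1 (shut). In form: [{"ax": .., "ay": .., "az": .., "x": .., "y": .., "z": .., "hand": ..}, ...]. A call has 1 to 5 rows; each row shifts and turns the commanded pose from where the row before left it, along the tool's axes as they then stand; what a row does not reach is not made up. A row lasts 1/12 s, in which the tool goes at most 41.7 mm and 7.16 degrees, less where a joint would pass 70% of its speed; a pose out of reach is approached as far as the arm can. A call with a gripper value outside its range is refused whole. The fingers move at their own pace and stop on an object; FORCE is the grip in N (left out, the last holds). Time passes only in rows, so rows that do not move let the fingers close. It gives the time, the measured TCP pose, the force and the opening at its end, in the units of the state.
- get_state(): the state, without advancing time (a new reading comes with each control period).
- read_camera(name): name is "scene" or "top" or "wrist"; returns a dict with "img" (480x640x3 uint8, red, green, blue), "fov_y" (degrees; the focal length in pixels is half the picture's height over the tangent of half this angle, whatever the lens; pixels are square), "cx", "cy" (the principal point, pixels), "T" (4x4, takes a point from camera to world coordinates); the wrist camera has in their place "T_tool_cam" (4x4, takes a point from camera to tool coordinates, whose origin is the TCP and whose axes are the tool frame's). Camera axes: x right, y down, z forward; pixel columns grow to the right and rows downward; lengths in m; the calibration is good to about 2 mm. A picture is of the moment at which its call begins: read the wrist's pose just before it. There is no depth.
- sign_off(): hands the job in, once; it reports no verdict.
The state is a dict: "time": time; "qpos": joint angles; "dq": joint speeds; "joint_efforts": joint torques, N m; "eef_pos": TCP position; "tcp_rot": TCP orientation; "contact_force": force on the tool from outside, world axes, zero at the start; "wrist_torque": the same for the moment, N m; "opening": opening from 0.0 (shut) to 1.0 (fully open).
Only numpy, scipy, OpenCV 4.12 (cv2) and the standard library are available. Lean on these libraries where they do the work, as an engineer would, in place of code of your own. Each camera call takes 0.05 s, during which the arm holds its last target. There are 200 camera calls.

TASK

Take the static off a fresh tray: first push the blue emitter cassette on top of the ioniser down until it is fully home, then peel the top tray off the clinging nested stack by lifting one corner, letting the opposite side come away last, so that the second tray stays where it is. Carry the tray to the front of the ioniser and finish while still holding it there, level, still and touching nothing else, with its centre about 12 cm straight out from the grille at the height of the grille's centre. Leave the other things on the bench where they stand.

Things in the scene. Friction and masses are not known exactly. Their poses are not given: they have to be found in the camera images.
- tray_c (a point): Centre (half-way up) of the TOP tray of the nested stack, the one to take: white formed plastic, about 45 g, 150 (x) x 120 (y) x 40 mm high, open upwards, corners cut off at 45 degrees. A stiff rim 10 mm wide, 12 mm deep, with upright faces runs round the top, its top 20 mm above this point; pinch it from above, one finger inside the tray, one outside. Inside, 12 mm below the rim top, a 5 mm ledge, then walls sloping in to the floor.
- tray_corner0 (a point): Top of the top tray's rim at the middle of the cut corner on its +x, +y side (57.5 mm along +x and 42.5 mm along +y from the tray's centre, 20 mm above it; mid-width of the rim). The cut edge there runs at 45 degrees to the tray's sides, 40 mm long outside, 31 mm inside.
- tray_corner1 (a point): Top of the top tray's rim at the middle of the cut corner on its -x, +y side (57.5 mm along -x and 42.5 mm along +y from the tray's centre, 20 mm above it; mid-width of the rim). The cut edge there runs at 45 degrees to the tray's sides, 40 mm long outside, 31 mm inside.
- tray_corner2 (a point): Top of the top tray's rim at the middle of the cut corner on its -x, -y side (57.5 mm along -x and 42.5 mm along -y from the tray's centre, 20 mm above it; mid-width of the rim). The cut edge there runs at 45 degrees to the tray's sides, 40 mm long outside, 31 mm inside.
- tray_corner3 (a point): Top of the top tray's rim at the middle of the cut corner on its +x, -y side (57.5 mm along +x and 42.5 mm along -y from the tray's centre, 20 mm above it; mid-width of the rim). The cut edge there runs at 45 degrees to the tray's sides, 40 mm long outside, 31 mm inside.
- next_c (a point): Centre (half-way up) of the second tray, identical and nested 16 mm below the top one; it must stay in the stack. Its rim has the same outline as the top tray's and lies 16 mm lower, so a 4 mm gap is left under the top tray's rim (spacer lugs 26 mm long under the cut corners stand in that gap).
- pack: The rest of the stack: three more such trays nested in a low grey holder 180 (x) x 150 (y) x 8 mm, fixed to the bench. Origin under the holder's centre at bench level; x along the trays' 150 mm sides, z up. At the start the top tray's rim is 112 mm above the bench.
- ioniser: Bench ionising blower, fixed: white housing 90 deep (x) x 146 wide (y), top at 200 mm, in a dark bail stand on a 110 x 170 mm foot, 188 mm wide over its side knobs. Origin under its centre at bench level. It blows towards its own -x from the round steel grille (124 mm diameter, centre 122 mm above the bench) on its front, 45 mm from the origin.
- ioniser_stream (a point): The point of the ioniser's air stream 120 mm straight out from the grille's face, at the height of the grille's centre (122 mm above the bench). Axes as the ioniser's: -x is down-stream, z up.
- cassette_top (a point): Centre of the top face of the ioniser's plug-in emitter cassette: blue cap 48 (x) x 74 (y) mm over an orange body, in a black bezel on top of the housing. Fully home the cap's top is 208 mm above the bench, 8 mm over the housing and 4 mm over the bezel; orange shows when it stands proud. Moves with the cassette.
- cassette (a joint): How far the cassette has been pushed down, m: 0 fully raised, 0.010 fully home on its stop. It slides straight down against about 4 N of friction and stays where it is left. Starts 5 to 10 mm proud.
- amber_a: Amber reagent bottle, 62 mm diameter, 125 mm high, black cap; bystander. Origin under its centre.
- amber_b: Second amber reagent bottle, same size; bystander.
- wash_bottle: White wash bottle, 68 mm diameter, 175 mm high, blue cap and spout; bystander. Origin under its centre.
- cup_a: White plastic cup, 54 mm diameter, 48 mm high; bystander. Origin under its centre.
- cup_b: Second white cup, same size; bystander.
- flask: Green-tinted glass conical flask, 80 mm diameter at the foot, 110 mm high; bystander. Origin under its centre.
- spatula: Lab spatula with a black handle, 170 mm long, lying on the bench; bystander. Origin under its middle.
- tray: The top tray; this is the point at the centre of its underside, 20 mm below tray_c. Sprung snap buttons make it cling to the tray below near each of its four corners with about 3 N, giving way once that corner has been raised some 4 mm; lifting it by one corner takes about 4 N, a level pull about 8 N; the second tray clings to the pack about twice as hard.
- next: The second tray; this is the point at the centre of its underside.
Things that resemble listed ones, but are neither listed nor needed, are in the scene too. What is shaped like the ioniser but pink is not meant.

How it is judged:
On the way, in this order (a step that is already met when the one before it is completed fails the run):
1. the emitter cassette is pushed home (within 1.5 mm of its stop) (value of joint cassette above 0.0085 m), for 0.2 s.
2. one corner of the top tray is raised (tray tilted more than 0.08 rad, its corner up about 12 mm) while another of its corners is still down in the stack (within 6 mm) (angle between tray_c's own z axis and vertical above 0.08 rad and ((z of tray_corner0 in the frame of next_c below 0.042 m and horizontal distance between tray_corner0 and next_c below 0.085 m) or (z of tray_corner1 in the frame of next_c below 0.042 m and horizontal distance between tray_corner1 and next_c below 0.085 m) or (z of tray_corner2 in the frame of next_c below 0.042 m and horizontal distance between tray_corner2 and next_c below 0.085 m) or (z of tray_corner3 in the frame of next_c below 0.042 m and horizontal distance between tray_corner3 and next_c below 0.085 m))), for 0.1 s.
At the end, for the whole second after the job is handed in: Tray in the fingers, touching nothing else, its centre within 50 mm along the stream and 40 mm sideways and in height of the stream point, level within 0.2 rad, still; cassette within 1.5 mm of home; second tray within 6 mm, bystanders within 30 mm of their starts (x of tray_c in the frame of ioniser_stream between -0.05 and 0.05 m and y of tray_c in the frame of ioniser_stream between -0.04 and 0.04 m and z of tray_c in the frame of ioniser_stream between -0.04 and 0.04 m and angle between tray_c's own z axis and vertical below 0.2 rad and linear speed of tray below 0.03 m/s and angular speed of tray below 0.2 rad/s and contact force between tray and the fingers above 1 N and contact force between tray and ioniser below 0.1 N and contact force between tray and next below 0.1 N and contact force between tray and pack below 0.1 N and contact force between tray and amber_a below 0.1 N and contact force between tray and amber_b below 0.1 N and contact force between tray and wash_bottle below 0.1 N and contact force between tray and cup_a below 0.1 N and contact force between tray and cup_b below 0.1 N and contact force between tray and flask below 0.1 N and contact force between tray and spatula below 0.1 N and value of joint cassette above 0.0085 m and distance of next_c from where it was at the start of the episode below 0.006 m and distance of each of amber_a, amber_b, wash_bottle, cup_a, cup_b, flask, spatula from where it was at the start of the episode below 0.03 m); the arm keeps its last pose, push and grip.
It fails at once if the second tray is pulled out of its place (more than 10 mm) (distance of next_c from where it was at the start of the episode above 0.01 m).
It fails at once if a bystander is knocked more than 30 mm or tipped (distance of any of amber_a, amber_b, wash_bottle, cup_a, cup_b, flask, spatula from where it was at the start of the episode above 0.03 m or angle between any of amber_a, amber_b, wash_bottle, cup_a, cup_b, flask, spatula's own z axis and vertical above 0.5 rad).
It also fails if it takes over 51 s, if anything falls off the work surface, if the arm or the gripper's body presses on something with over 40 N, if the wrist force passes 120 N, or if a joint passes its speed limit or range.

## Working session

There is one attempt and no reset: what is moved stays moved. The work goes in short steps, Python scripts to look and compute and a shell command to move; the robot and the scene stay as the last step left them, time stands still between calls to the robot, and variables do not carry over. Pictures are saved under pics/ and viewed, about 8 in all and at most 12, crops included, and the job is handed in when it is done.

```bash
mkdir -p pics; cat > h.py <<'E'
import numpy as np, cv2
from plant import get_state, read_camera
from scipy.spatial.transform import Rotation as R
def snap(n,f):
    s=get_state(); c=read_camera(n); cv2.imwrite('pics/'+f,c['img'][:,:,::-1])
    if n=='wrist':
        T=np.eye(4);T[:3,:3]=R.from_quat(s['tcp_rot']).as_matrix();T[:3,3]=s['eef_pos'];c['T']=T@c['T_tool_cam']
    np.savez('pics/'+f[:-4]+'.npz',T=c['T'],f=240/np.tan(np.radians(c['fov_y'])/2),cx=c['cx'],cy=c['cy'])
    return c
def pt(f,u,v,z):
    c=np.load('pics/'+f+'.npz'); d=c['T'][:3,:3]@np.array([(u-c['cx'])/c['f'],(v-c['cy'])/c['f'],1]);o=c['T'][:3,3]
    return o+d*(z-o[2])/d[2]
def px(f,p):
    c=np.load('pics/'+f+'.npz'); q=np.linalg.inv(c['T'])@np.r_[p,1]; return q[:2]/q[2]*c['f']+[c['cx'],c['cy']]
E
python3 - <<'E'
from h import *
a=snap('top','top.png');b=snap('scene','scene.png');print(get_state())
for f in('top','scene'):
    c=np.load('pics/'+f+'.npz');print(c['T'],c['f'],c['cx'],c['cy'])
E
```

```text
{'time': 0.1, 'qpos': array([ 1.15397890e+00,  2.87151575e-01,  1.57809028e+00,  4.21126128e-06,
        1.27862133e+00, -1.49999082e-01]), 'dq': array([-0.00080203, -0.00165566, -0.00166958,  0.00190215,  0.00081012,
        0.00096506]), 'joint_efforts': array([ 5.35205527e-04, -4.07295012e+01, -2.93699795e+01, -1.50548844e-04,
        3.43803164e-03,  2.35461975e-06]), 'eef_pos': array([0.1776973 , 0.65056837, 0.2410035 ]), 'tcp_rot': array([ 0.5624489 ,  0.42834518, -0.42975398, -0.56167888]), 'contact_force': array([0.21381076, 0.03981466, 0.20742099]), 'wrist_torque': array([0.00516434, 0.02145944, 0.01656817]), 'opening': 1.0015314133153792}
[[ 1.43275210e-02 -9.76195801e-01  2.16417375e-01  1.50552822e-01]
 [-9.99896684e-01 -1.37370747e-02  4.23240573e-03  3.02829604e-02]
 [-1.15871507e-03 -2.16455656e-01 -9.76291763e-01  1.68691538e+00]
 [ 0.00000000e+00  0.00000000e+00  0.00000000e+00  1.00000000e+00]] 622.3710902226268 309.47852016423553 239.4774572926988
[[ 0.41867208  0.64606861 -0.63820768  1.3451014 ]
 [ 0.9080454  -0.28781469  0.30432918 -0.33771815]
 [ 0.01293199 -0.70693568 -0.70715961  1.05638709]
 [ 0.          0.          0.          1.        ]] 586.5727671321956 316.849667746513 231.57971059969768
```

View pics/top.png

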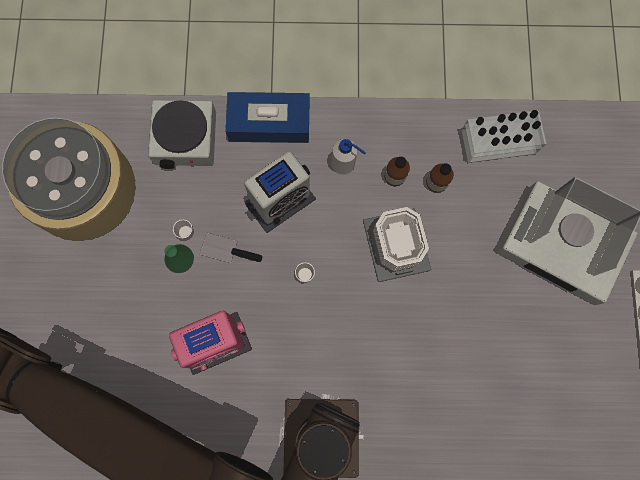

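View pics/scene.png

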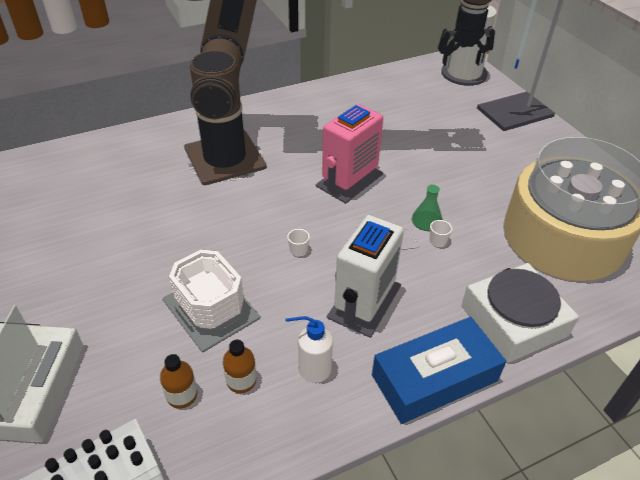

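The top picture shows the white ioniser at (278,185), with its grille facing image lower right at (292,203). The pink look-alike is at (207,340) and the tray stack at (400,240). The white one fits the description because the pink one is excluded. I'll enlarge both.

```bash
python3 - <<'E'
import cv2,numpy as np
t=cv2.imread('pics/top.png')
a=cv2.resize(t[145:235,240:325],None,fx=5,fy=5,interpolation=cv2.INTER_CUBIC)  # 425x450
b=cv2.resize(t[200:285,360:435],None,fx=5,fy=5,interpolation=cv2.INTER_CUBIC)  # 375x425
o=np.zeros((450,800,3),np.uint8);o[:,:425]=a;o[:425,425:800]=b
cv2.imwrite('pics/c1.png',o)
s=cv2.imread('pics/scene.png')
a=cv2.resize(s[210:335,320:415],None,fx=4,fy=4,interpolation=cv2.INTER_CUBIC) #380x500
b=cv2.resize(s[240:350,160:260],None,fx=4,fy=4,interpolation=cv2.INTER_CUBIC) #400x440
o=np.zeros((500,780,3),np.uint8);o[:,:380]=a;o[:440,380:]=b
cv2.imwrite('pics/c2.png',o)
E
```

```text
(no output)
```

View pics/c1.png

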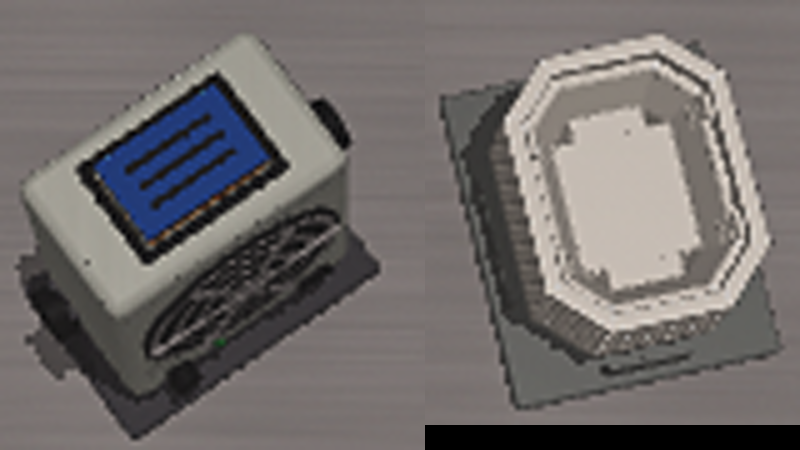

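View pics/c2.png

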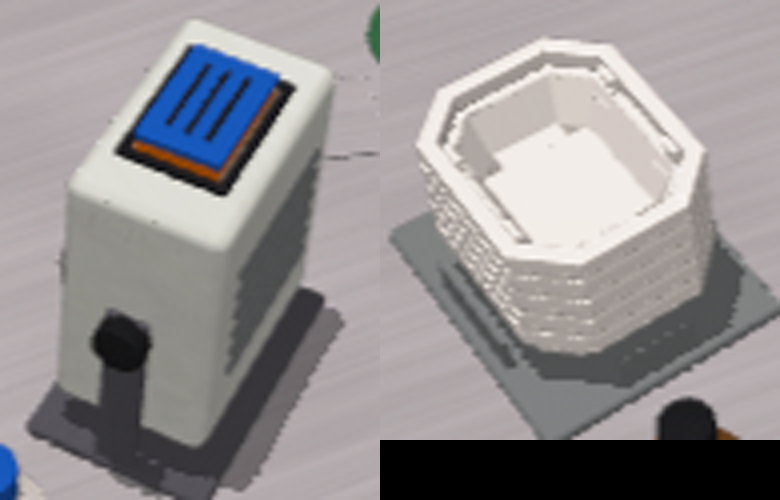

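```bash
cat > m.py <<'E'
from h import *
from scipy.optimize import least_squares
t=lambda x,y:(240+x/5,145+y/5); tb=lambda x,y:(360+(x-425)/5,200+y/5)
s=lambda x,y:(320+x/4,210+y/4); sb=lambda x,y:(160+(x-380)/4,240+y/4)
print('bezel');B=[pt('top',*t(*p),.204) for p in[(80,170),(217,73),(290,162),(148,262)]]
print(np.round(B,4),np.mean(B,0));
for i in range(4):print(np.linalg.norm(B[i]-B[i-1]).round(4),np.degrees(np.arctan2(*(B[i]-B[i-1])[1::-1])).round(1))
for z in(.213,.218):
  print(z,np.mean([pt('top',*t(*p),z) for p in[(95,165),(215,80),(278,162),(145,243)]],0),np.mean([pt('scene',*s(*p),z) for p in[(192,45),(280,72),(222,165),(133,137)]],0))
print('holder');H=[pt('top',*tb(*p),.008) for p in[(440,97),(515,408),(780,350)]];print(np.round(H,4),(H[0]+H[2])/2)
for i in(1,2):print(np.linalg.norm(H[i]-H[i-1]).round(4),np.degrees(np.arctan2(*(H[i]-H[i-1])[1::-1])).round(1))
V=np.array([(75,31.7),(46.7,60),(-46.7,60),(-75,31.7),(-75,-31.7),(-46.7,-60),(46.7,-60),(75,-31.7)])/1e3
O=[('top',tb(*p)) for p in[(545,58),(658,36),(718,78),(772,240),(728,306),(612,330),(548,290),(503,120)]]+[('scene',sb(*p)) for p in[(548,38),(630,48),(707,150),(695,200),(583,260),(515,252),(418,130),(448,85)]]
def poly(q):
  c,n=np.cos(q[2]),np.sin(q[2]);return V@np.array([[c,n],[-n,c]])+q[:2]
def res(q,o=O):
  r=[]
  for f,p in o:
    P=np.array([px(f,[*v,.112]) for v in poly(q)]);d=P-p;r+=list(d[np.argmin((d**2).sum(1))])
  return r
for o in(O,O[:8],O[8:]):
  z=least_squares(res,[*((H[0]+H[2])/2)[:2],np.radians(14)],args=(o,),loss='soft_l1');print('tray',z.x[:2],np.degrees(z.x[2]),np.round(z.fun,1))
E
python3 m.py
```

```text
bezel
[[0.6319 0.1723 0.204 ]
 [0.6839 0.1052 0.204 ]
 [0.6376 0.0676 0.204 ]
 [0.5847 0.137  0.204 ]] [0.63449934 0.12053935 0.204     ]
0.059 36.7
0.0849 -52.3
0.0596 -141.0
0.0873 127.3
0.213 [0.63372257 0.12030762 0.213     ] [0.64045854 0.12146106 0.213     ]
0.218 [0.6320835  0.12000223 0.218     ] [0.644636   0.11873883 0.218     ]
holder
[[ 0.582  -0.1105  0.008 ]
 [ 0.4079 -0.1506  0.008 ]
 [ 0.442  -0.2957  0.008 ]] [ 0.5120036  -0.20313053  0.008     ]
0.1787 -167.0
0.149 -76.8
tray [ 0.51424737 -0.20050582] 12.707635132047676 [-1.5 -1.2 -0.5 -1.6  0.6 -2.  -1.4 -0.2 -0.6 -0.6 -1.4 -0.4 -1.8 -0.8
 -1.1 -1.2 -1.  -1.9 -3.8 -2.5 -0.3 -2.2 -1.6 -0.1 -0.4 -0.5 -2.7 -0.7
 -0.1  1.8 -1.9 -0.9]
tray [ 0.51178467 -0.20314351] 13.272018658946761 [-0.7 -0.1  0.2 -0.8  1.4 -1.2 -0.3  0.5  0.7  0.2 -0.   0.6 -0.6  0.4
 -0.2 -0. ]
tray [ 0.51780352 -0.19869634] 11.915055552621567 [ 0.7 -1.1 -2.1 -1.6  1.  -0.9 -0.5  1.2  0.4  0.6 -1.8  0.2  1.3  2.3
 -0.3 -0.3]
```

```bash
python3 - <<'E'
from h import *
s=get_state();M=R.from_quat(s['tcp_rot']).as_matrix();print(np.round(M,3));
x=M[:,0];print('toolx deg',np.degrees(np.arctan2(x[1],x[0])))
for n,p,z in[('pink',(207,338),.21),('cup',(305,268),.048),('flask',(172,251),.11),('amA',(399,162),.125),('amB',(445,170),.125),('wash',(345,146),.175)]:print(n,pt('top',*p,z).round(3))
t=lambda x,y:(240+x/5,145+y/5)
print('house',np.mean([pt('top',*t(*p),.2) for p in[(22,190),(245,37),(350,145),(118,312)]],0))
F=[pt('top',*t(*p),.006) for p in[(380,265),(135,440)]];print('foot front',F,np.mean(F,0),np.linalg.norm(F[0]-F[1]))
a=np.radians(37.5);c=np.mean(F,0)[:2]+.055*np.array([np.cos(a),np.sin(a)]);print('ctr from foot',c)
E
```

```text
[[ 0.264 -0.001 -0.965]
 [ 0.965 -0.002  0.264]
 [-0.002 -1.     0.   ]]
toolx deg 74.71238709811237
pink [0.238 0.274 0.21 ]
cup [0.436 0.048 0.048]
flask [0.465 0.392 0.11 ]
amA [ 0.71  -0.197  0.125]
amB [ 0.689 -0.317  0.125]
wash [ 0.733 -0.051  0.175]
house [0.63378022 0.12057319 0.2       ]
foot front [array([0.64270275, 0.02096955, 0.006     ]), array([0.53990518, 0.1556165 , 0.006     ])] [0.59130397 0.08829302 0.006     ] 0.1694023005112635
ctr from foot [0.6349384 0.1217749]
```

```bash
python3 -m inch '[{"ay":0.1,"y":-25,"hand":1},{"ay":0.1,"y":-25,"hand":1},{"ay":0.1,"y":-20,"hand":1},{"x":-8.4,"z":-27.9,"hand":1},{"x":-8.4,"z":-27.9,"hand":1}]' 40
for i in 1; do python3 -m inch '[{"x":-8.4,"z":-27.9,"hand":1},{"x":-8.4,"z":-27.9,"hand":1},{"x":-8.4,"z":-27.9,"hand":1},{"x":-8.4,"z":-27.9,"hand":1},{"x":-8.4,"z":-27.9,"hand":1}]'; done
```

```text
validation failed for argument at $[0]...
validation failed for argument at $[0]...
```

```bash
python3 -m inch '[{"ax":0,"ay":0.1,"az":0,"x":0,"y":-25,"z":0,"hand":1},{"ax":0,"ay":0.1,"az":0,"x":0,"y":-25,"z":0,"hand":1},{"ax":0,"ay":0.1,"az":0,"x":0,"y":-20,"z":0,"hand":1},{"ax":0,"ay":0,"az":0,"x":-8.4,"y":0,"z":-27.9,"hand":1},{"ax":0,"ay":0,"az":0,"x":-8.4,"y":0,"z":-27.9,"hand":1}]' 40
```

```text
time: 0.52
eef_pos: [0.2158, 0.6076, 0.3141]
tcp_rot: [-0.619, -0.342, 0.34, 0.62]
contact_force: [-0.2, 0.4, -0.2]
opening: 0.298
```

```bash
python3 -m inch '[{"ax":0,"ay":0,"az":0,"x":-8.4,"y":0,"z":-28,"hand":1},{"ax":0,"ay":0,"az":0,"x":-8.4,"y":0,"z":-28,"hand":1},{"ax":0,"ay":0,"az":0,"x":-8.4,"y":0,"z":-28,"hand":1},{"ax":0,"ay":0,"az":0,"x":-8.4,"y":0,"z":-28,"hand":1},{"ax":0,"ay":0,"az":0,"x":-8.4,"y":0,"z":-28,"hand":1}]'
python3 -m inch '[{"ax":0,"ay":0,"az":0,"x":-8.4,"y":0,"z":-28,"hand":1},{"ax":0,"ay":0,"az":0,"x":-8.4,"y":0,"z":-28,"hand":1},{"ax":0,"ay":0,"az":0,"x":-8.4,"y":0,"z":-28,"hand":1},{"ax":0,"ay":0,"az":0,"x":-8.4,"y":0,"z":-28,"hand":1},{"ax":0,"ay":0,"az":0,"x":-8.4,"y":0,"z":-28,"hand":1}]'
python3 -m inch '[{"ax":0,"ay":0,"az":0,"x":-8.4,"y":0,"z":-28,"hand":1},{"ax":0,"ay":0,"az":0,"x":-8.4,"y":0,"z":-28,"hand":1},{"ax":0,"ay":0,"az":0,"x":-8.4,"y":0,"z":-28,"hand":1},{"ax":0,"ay":0,"az":0,"x":-8.4,"y":0,"z":-28,"hand":1},{"ax":0,"ay":0,"az":0,"x":-8.4,"y":0,"z":-28,"hand":1}]'
cat >> h.py <<'E'
def togo(p):
    s=get_state();M=R.from_quat(s['tcp_rot']).as_matrix();print('t',round(s['time'],2),'pos',s['eef_pos'].round(4),'F',s['contact_force'].round(1),'op',round(s['opening'],3));print('tool mm',(M.T@(np.array(p)-s['eef_pos'])*1e3).round(1),'toolx',np.degrees(np.arctan2(M[1,0],M[0,0])).round(2),'down',M[:,1].round(4),'q',s['qpos'].round(2))
E
python3 -c "from h import *;togo([.634,.1205,.240])"
```

```text
time: 0.93
eef_pos: [0.312, 0.495, 0.3117]
tcp_rot: [0.62, 0.34, -0.341, -0.62]
contact_force: [0.6, 0.3, 0.3]
opening: 0.003
time: 1.35
eef_pos: [0.4076, 0.3844, 0.3118]
tcp_rot: [0.62, 0.34, -0.341, -0.62]
contact_force: [0.6, 0.2, -0.9]
opening: 0.003
time: 1.77
eef_pos: [0.5031, 0.2739, 0.3117]
tcp_rot: [-0.62, -0.34, 0.341, 0.62]
contact_force: [0.2, -0.4, -0.8]
opening: 0.001
t 1.77 pos [0.5031 0.2739 0.3117] F [ 0.2 -0.4 -0.8] op 0.001
tool mm [ -59.    71.6 -192.8] toolx 57.52 down [-1.e-03 -3.e-04 -1.e+00] q [ 0.32  0.02  1.75  0.    1.37 -0.68]
```

```bash
python3 -m inch '[{"ax":0,"ay":0,"az":0,"x":-8.4,"y":0,"z":-28,"hand":1},{"ax":0,"ay":0,"az":0,"x":-8.4,"y":0,"z":-28,"hand":1},{"ax":0,"ay":0,"az":0,"x":-8.4,"y":0,"z":-28,"hand":1},{"ax":0,"ay":0,"az":0,"x":-8.4,"y":0,"z":-28,"hand":1},{"ax":0,"ay":0,"az":0,"x":-8.4,"y":0,"z":-28,"hand":1}]'
python3 -m inch '[{"ax":0,"ay":0,"az":0,"x":-8.4,"y":10,"z":-26,"hand":1},{"ax":0,"ay":0,"az":0,"x":-4,"y":20,"z":-13,"hand":1},{"ax":0,"ay":0,"az":0,"x":0,"y":20,"z":0,"hand":1},{"ax":0,"ay":0,"az":0,"x":0,"y":0,"z":0,"hand":1}]'
python3 -c "
from h import *
togo([.634,.1205,.219]); snap('wrist','w1.png')
for z in (.213,): print(px('w1',[.634,.1205,z]))"
```

```text
time: 2.18
eef_pos: [0.5987, 0.1633, 0.3116]
tcp_rot: [-0.62, -0.34, 0.341, 0.62]
contact_force: [0.3, -0.0, -0.7]
opening: 0.0
time: 2.52
eef_pos: [0.6224, 0.1319, 0.2561]
tcp_rot: [-0.619, -0.336, 0.343, 0.622]
contact_force: [-0.3, 0.3, -0.9]
opening: -0.001
t 2.52 pos [0.6224 0.1319 0.2561] F [-0.3  0.3 -0.9] op -0.001
tool mm [ -3.1  37.  -16.2] toolx 57.42 down [-1.030e-02 -5.000e-04 -9.999e-01] q [ 0.05  0.2   1.66  0.    1.3  -0.95]
[314.36251386 301.93786612]
```

View pics/w1.png

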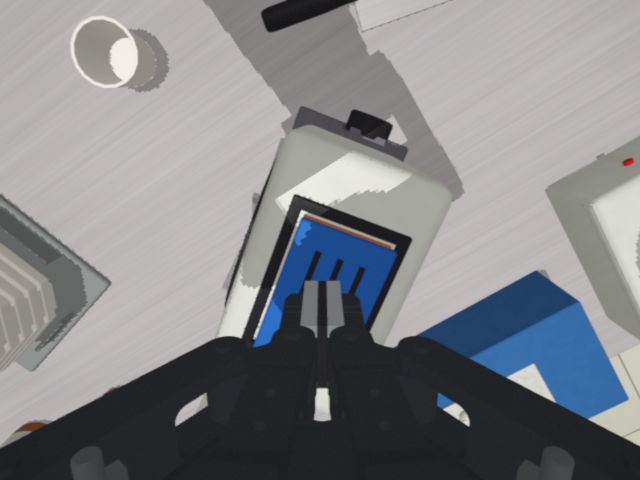

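The wrist view shows the blue cap under the fingertips, with its centre at about (320,303) against a predicted (314,302). Now the push.

```bash
python3 -m inch '[{"ax":0,"ay":0,"az":0,"x":-3,"y":10,"z":-16,"hand":1},{"ax":0,"ay":0,"az":0,"x":0,"y":10,"z":0,"hand":1},{"ax":0,"ay":0,"az":0,"x":0,"y":6,"z":0,"hand":1},{"ax":0,"ay":0,"az":0,"x":0,"y":5,"z":0,"hand":1},{"ax":0,"ay":0,"az":0,"x":0,"y":3,"z":0,"hand":1}]'
python3 -m inch '[{"ax":0,"ay":0,"az":0,"x":0,"y":2,"z":0,"hand":1},{"ax":0,"ay":0,"az":0,"x":0,"y":1,"z":0,"hand":1},{"ax":0,"ay":0,"az":0,"x":0,"y":0,"z":0,"hand":1}]'
python3 -c "
from h import *
togo([.634,.1205,.219])"
```

```text
time: 2.98
eef_pos: [0.6356, 0.1227, 0.2278]
tcp_rot: [-0.62, -0.34, 0.341, 0.62]
contact_force: [-0.2, -0.0, -0.7]
opening: 0.001
time: 3.23
eef_pos: [0.6363, 0.1224, 0.2257]
tcp_rot: [0.62, 0.341, -0.34, -0.62]
contact_force: [0.2, -0.1, -0.5]
opening: 0.004
t 3.23 pos [0.6363 0.1224 0.2257] F [ 0.2 -0.1 -0.5] op 0.004
tool mm [-2.8  6.7  0.9] toolx 57.55 down [ 5.e-04  1.e-04 -1.e+00] q [ 0.03  0.24  1.66  0.    1.24 -0.97]
```

No contact yet. I'll go on in small steps.

```bash
python3 -m inch '[{"ax":0,"ay":0,"az":0,"x":-1.5,"y":2,"z":0,"hand":1},{"ax":0,"ay":0,"az":0,"x":0,"y":2,"z":0,"hand":1},{"ax":0,"ay":0,"az":0,"x":0,"y":1,"z":0,"hand":1}]'
python3 -m inch '[{"ax":0,"ay":0,"az":0,"x":0,"y":1,"z":0,"hand":1},{"ax":0,"ay":0,"az":0,"x":0,"y":1,"z":0,"hand":1},{"ax":0,"ay":0,"az":0,"x":0,"y":1,"z":0,"hand":1}]'
python3 -m inch '[{"ax":0,"ay":0,"az":0,"x":0,"y":1,"z":0,"hand":1},{"ax":0,"ay":0,"az":0,"x":0,"y":0,"z":0,"hand":1},{"ax":0,"ay":0,"az":0,"x":0,"y":0,"z":0,"hand":1}]'
```

```text
time: 3.48
eef_pos: [0.6362, 0.1214, 0.2216]
tcp_rot: [0.62, 0.341, -0.339, -0.62]
contact_force: [0.2, 2.3, 3.9]
opening: -0.003
time: 3.73
eef_pos: [0.6362, 0.1211, 0.219]
tcp_rot: [0.62, 0.341, -0.339, -0.62]
contact_force: [-1.6, 1.6, 9.1]
opening: -0.001
time: 3.98
eef_pos: [0.6362, 0.1211, 0.2191]
tcp_rot: [0.62, 0.341, -0.339, -0.62]
contact_force: [-1.5, 2.0, 9.9]
opening: 0.001
```

```bash
python3 -m inch '[{"ax":0,"ay":0,"az":0,"x":0,"y":1.5,"z":0,"hand":1},{"ax":0,"ay":0,"az":0,"x":0,"y":0,"z":0,"hand":1},{"ax":0,"ay":0,"az":0,"x":0,"y":0,"z":0,"hand":1}]'
python3 -m inch '[{"ax":0,"ay":0,"az":0,"x":0,"y":-20,"z":0,"hand":1},{"ax":0,"ay":0,"az":0,"x":0,"y":-20,"z":0,"hand":0.2},{"ax":0,"ay":0,"az":0,"x":0,"y":0,"z":0,"hand":0.2}]'
python3 - <<'E'
from h import *
a=np.radians(13);n=np.array([np.cos(a),np.sin(a)]);m=np.array([-n[1],n[0]])
c=np.array([.513,-.202])-.0575*n-.0425*m;print(c);togo([*c,.2])
E
```

```text
time: 4.23
eef_pos: [0.6362, 0.1211, 0.219]
tcp_rot: [0.62, 0.341, -0.339, -0.62]
contact_force: [-4.5, 1.5, 13.2]
opening: -0.001
time: 4.48
eef_pos: [0.637, 0.1202, 0.2586]
tcp_rot: [0.621, 0.342, -0.339, -0.618]
contact_force: [0.4, -0.7, 1.1]
opening: 0.27
[ 0.46653414 -0.25634541]
t 4.48 pos [0.637  0.1202 0.2586] F [ 0.4 -0.7  1.1] op 0.27
tool mm [-409.3   58.2  -58. ] toolx 57.52 down [ 0.0058 -0.0014 -1.    ] q [ 0.03  0.21  1.63 -0.    1.29 -0.97]
```

```bash
python3 -m inch '[{"ax":0,"ay":0,"az":0,"x":-31.5,"y":0,"z":-4.5,"hand":0.2},{"ax":0,"ay":0,"az":0,"x":-31.5,"y":0,"z":-4.5,"hand":0.2},{"ax":0,"ay":0,"az":0,"x":-31.5,"y":0,"z":-4.5,"hand":0.2},{"ax":0,"ay":0,"az":0,"x":-31.5,"y":0,"z":-4.5,"hand":0.2},{"ax":0,"ay":0,"az":0,"x":-31.5,"y":0,"z":-4.5,"hand":0.2}]'
python3 -m inch '[{"ax":0,"ay":0,"az":0,"x":-31.5,"y":0,"z":-4.5,"hand":0.2},{"ax":0,"ay":0,"az":0,"x":-31.5,"y":0,"z":-4.5,"hand":0.2},{"ax":0,"ay":0,"az":0,"x":-31.5,"y":0,"z":-4.5,"hand":0.2},{"ax":0,"ay":0,"az":0,"x":-31.5,"y":0,"z":-4.5,"hand":0.2},{"ax":0,"ay":0,"az":0,"x":-31.5,"y":0,"z":-4.5,"hand":0.2}]'
python3 -m inch '[{"ax":0,"ay":0,"az":0,"x":-31.5,"y":20,"z":-4.5,"hand":0.2},{"ax":0,"ay":0,"az":0,"x":-31.5,"y":20,"z":-4.5,"hand":0.2},{"ax":0,"ay":0,"az":0,"x":-31.5,"y":18,"z":-4,"hand":0.2},{"ax":0,"ay":0,"az":0,"x":0,"y":0,"z":0,"hand":0.2},{"ax":0,"ay":0,"az":0,"x":0,"y":0,"z":0,"hand":0.2}]'
python3 - <<'E'
from h import *
snap('wrist','w2.png')
togo([.4665,-.2563,.2])
a=np.radians(13);n=np.array([np.cos(a),np.sin(a)]);m=np.array([-n[1],n[0]])
V=np.array([(75,31.7),(46.7,60),(-46.7,60),(-75,31.7),(-75,-31.7),(-46.7,-60),(46.7,-60),(75,-31.7)])/1e3
for v in V: print(px('w2',[*(np.array([.513,-.202])+v[0]*n+v[1]*m),.112]).round())
E
```

```text
time: 4.9
eef_pos: [0.5682, -0.0256, 0.2525]
tcp_rot: [-0.619, -0.339, 0.342, 0.62]
contact_force: [0.9, 0.2, 0.0]
opening: 0.399
time: 5.32
eef_pos: [0.5025, -0.1704, 0.2528]
tcp_rot: [-0.619, -0.339, 0.341, 0.621]
contact_force: [-0.0, 0.7, -0.7]
opening: 0.401
time: 5.73
eef_pos: [0.4623, -0.2563, 0.1936]
tcp_rot: [-0.619, -0.338, 0.34, 0.622]
contact_force: [0.3, -0.2, 0.3]
opening: 0.396
t 5.78 pos [ 0.4635 -0.2558  0.1951] F [-0.9  0.2  0.2] op 0.398
tool mm [ 1.2 -4.9 -2.8] toolx 57.43 down [-0.0027  0.0019 -1.    ] q [-0.7   0.01  1.97 -0.    1.16 -1.7 ]
[569. 315.]
[580. 251.]
[476. 134.]
[400. 135.]
[316. 218.]
[317. 284.]
[423. 380.]
[487. 379.]
```

View pics/w2.png

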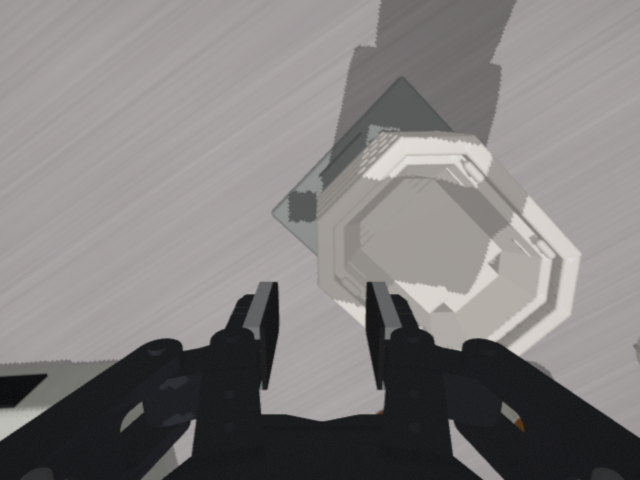

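The wrist view shows the near cut edge running vertically from (317,215) to (317,285), and the rim vertices match the prediction to about 3 px, so the tool is aligned with the corner. I'll go down.

```bash
python3 -m inch '[{"ax":0,"ay":0,"az":0,"x":1.2,"y":25,"z":-2.8,"hand":0.2},{"ax":0,"ay":0,"az":0,"x":0,"y":25,"z":0,"hand":0.2},{"ax":0,"ay":0,"az":0,"x":0,"y":15,"z":0,"hand":0.2},{"ax":0,"ay":0,"az":0,"x":0,"y":5,"z":0,"hand":0.2},{"ax":0,"ay":0,"az":0,"x":0,"y":0,"z":0,"hand":0.2}]'
python3 -c "
from h import *
togo([.4665,-.2563,.113])"
```

```text
time: 6.2
eef_pos: [0.4674, -0.2548, 0.1256]
tcp_rot: [-0.619, -0.34, 0.341, 0.62]
contact_force: [-0.3, 0.2, 0.4]
opening: 0.402
t 6.2 pos [ 0.4674 -0.2548  0.1256] F [-0.3  0.2  0.4] op 0.402
tool mm [-1.8 12.6 -0. ] toolx 57.63 down [-0.0021  0.0017 -1.    ] q [-0.69  0.1   2.02 -0.    1.02 -1.7 ]
```

```bash
python3 -m inch '[{"ax":0,"ay":0,"az":0,"x":-1.5,"y":6,"z":0,"hand":0.2},{"ax":0,"ay":0,"az":0,"x":0,"y":5,"z":0,"hand":0.2},{"ax":0,"ay":0,"az":0,"x":0,"y":1,"z":0,"hand":0.2},{"ax":0,"ay":0,"az":0,"x":0,"y":0,"z":0,"hand":0.2}]' 30
python3 -m inch '[{"ax":0,"ay":0,"az":0,"x":0,"y":0,"z":0,"hand":0.5},{"ax":0,"ay":0,"az":0,"x":0,"y":0,"z":0,"hand":0.65},{"ax":0,"ay":0,"az":0,"x":0,"y":0,"z":0,"hand":0.75},{"ax":0,"ay":0,"az":0,"x":0,"y":0,"z":0,"hand":1},{"ax":0,"ay":0,"az":0,"x":0,"y":0,"z":0,"hand":1}]' 30
python3 -c "
from h import *
togo([.4665,-.2563,.113])
snap('wrist','w3.png')"
```

```text
time: 6.53
eef_pos: [0.467, -0.2576, 0.1151]
tcp_rot: [0.62, 0.34, -0.34, -0.62]
contact_force: [0.5, -0.6, 0.6]
opening: 0.4
time: 6.95
eef_pos: [0.4673, -0.2575, 0.1154]
tcp_rot: [0.62, 0.341, -0.34, -0.62]
contact_force: [0.8, 2.1, 2.3]
opening: 0.101
t 6.95 pos [ 0.4673 -0.2575  0.1154] F [0.8 2.1 2.3] op 0.101
tool mm [0.6 2.4 1.3] toolx 57.54 down [ 0.0012 -0.     -1.    ] q [-0.69  0.12  2.02  0.    1.   -1.7 ]
```

```bash
python3 -m inch '[{"ax":0,"ay":0,"az":0,"x":0,"y":0,"z":0,"hand":0.6},{"ax":0,"ay":0,"az":0,"x":0,"y":1,"z":1,"hand":0.6},{"ax":0,"ay":0,"az":0,"x":0,"y":1.5,"z":0,"hand":0.6},{"ax":0,"ay":0,"az":0,"x":0,"y":0,"z":0,"hand":0.8},{"ax":0,"ay":0,"az":0,"x":0,"y":0,"z":0,"hand":1}]' 60
python3 -m inch '[{"ax":0,"ay":0,"az":0,"x":0,"y":0,"z":0,"hand":1},{"ax":0,"ay":0,"az":0,"x":0,"y":0,"z":0,"hand":1},{"ax":0,"ay":0,"az":0,"x":0,"y":0,"z":0,"hand":1}]' 60
python3 - <<'E'
from h import *
togo([.4665,-.2563,.113])
E
```

```text
time: 7.42
eef_pos: [0.4655, -0.2568, 0.1118]
tcp_rot: [-0.619, -0.34, 0.341, 0.62]
contact_force: [0.1, 0.8, -0.6]
opening: 0.095
time: 7.67
eef_pos: [0.4655, -0.2568, 0.1118]
tcp_rot: [-0.619, -0.34, 0.341, 0.62]
contact_force: [-1.6, 1.6, -1.8]
opening: 0.097
t 7.67 pos [ 0.4655 -0.2568  0.1118] F [-1.6  1.6 -1.8] op 0.097
tool mm [ 0.9 -1.2 -0.6] toolx 57.55 down [-1.3e-03  7.0e-04 -1.0e+00] q [-0.69  0.12  2.03 -0.    0.99 -1.7 ]
```

```bash
python3 -m inch '[{"ax":0,"ay":0,"az":0.02,"x":0.3,"y":-2.8,"z":0,"hand":1},{"ax":0,"ay":0,"az":0.02,"x":0.3,"y":-2.8,"z":0,"hand":1},{"ax":0,"ay":0,"az":0.02,"x":0.3,"y":-2.8,"z":0,"hand":1}]'
python3 -m inch '[{"ax":0,"ay":0,"az":0.02,"x":0.3,"y":-2.8,"z":0,"hand":1},{"ax":0,"ay":0,"az":0.02,"x":0.3,"y":-2.8,"z":0,"hand":1},{"ax":0,"ay":0,"az":0.02,"x":0.3,"y":-2.8,"z":0,"hand":1},{"ax":0,"ay":0,"az":0.02,"x":0.3,"y":-2.8,"z":0,"hand":1}]'
python3 -m inch '[{"ax":0,"ay":0,"az":0,"x":0,"y":0,"z":0,"hand":1},{"ax":0,"ay":0,"az":0,"x":0,"y":0,"z":0,"hand":1},{"ax":0,"ay":0,"az":0,"x":0,"y":0,"z":0,"hand":1}]'
python3 - <<'E'
from h import *
togo([.4665,-.2563,.113])
w=snap('wrist','w4.png');s=snap('scene','s4.png')
o=np.zeros((480,800,3),np.uint8);o[:,:440]=w['img'][:,200:,::-1];o[:,440:]=cv2.resize(s['img'][225:369,150:258,::-1],(360,480),interpolation=cv2.INTER_CUBIC)
cv2.imwrite('pics/c4.png',o)
E
```

```text
time: 7.92
eef_pos: [0.466, -0.256, 0.1201]
tcp_rot: [0.63, 0.321, -0.36, -0.609]
contact_force: [-1.7, -1.8, -1.9]
opening: 0.093
time: 8.25
eef_pos: [0.4684, -0.2546, 0.1332]
tcp_rot: [0.643, 0.296, -0.383, -0.593]
contact_force: [-0.1, 0.2, -0.4]
opening: 0.101
time: 8.5
eef_pos: [0.4678, -0.2542, 0.1319]
tcp_rot: [0.642, 0.296, -0.383, -0.594]
contact_force: [-1.4, -0.4, -0.6]
opening: 0.093
t 8.5 pos [ 0.4678 -0.2542  0.1319] F [-1.4 -0.4 -0.6] op 0.093
tool mm [ 0.2 19.  -0. ] toolx 57.53 down [-0.0747 -0.1178 -0.9902] q [-0.63  0.1   2.01 -0.16  1.03 -1.54]
```

View pics/c4.png

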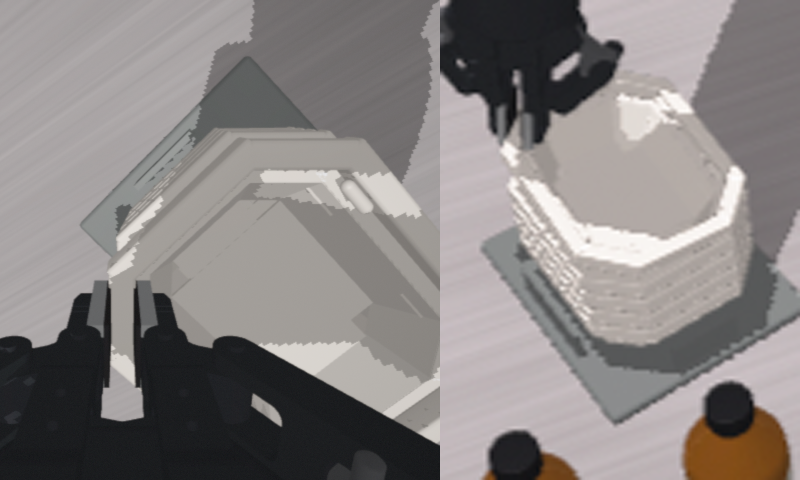

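The picture shows the gripped corner raised, with a gap at (520,180), and the opposite side still seated; the stack below hasn't moved. I'll peel on, then lift.

```bash
python3 -m inch '[{"ax":0,"ay":0,"az":0.02,"x":0.3,"y":-2.8,"z":0,"hand":1},{"ax":0,"ay":0,"az":0.02,"x":0.3,"y":-2.8,"z":0,"hand":1},{"ax":0,"ay":0,"az":0.02,"x":0.3,"y":-2.8,"z":0,"hand":1},{"ax":0,"ay":0,"az":0.02,"x":0.3,"y":-2.8,"z":0,"hand":1}]'
python3 -m inch '[{"ax":0,"ay":0,"az":0,"x":-0.6,"y":-3,"z":0,"hand":1},{"ax":0,"ay":0,"az":0,"x":-0.6,"y":-3,"z":0,"hand":1},{"ax":0,"ay":0,"az":0,"x":-0.6,"y":-3,"z":0,"hand":1},{"ax":0,"ay":0,"az":0,"x":-0.9,"y":-4,"z":0,"hand":1}]'
python3 -m inch '[{"ax":0,"ay":0,"az":0,"x":-2,"y":-8,"z":0,"hand":1},{"ax":0,"ay":0,"az":0,"x":-2,"y":-10,"z":0,"hand":1},{"ax":0,"ay":0,"az":0,"x":-3,"y":-14,"z":0,"hand":1},{"ax":0,"ay":0,"az":0,"x":-4,"y":-18,"z":0,"hand":1},{"ax":0,"ay":0,"az":0,"x":0,"y":0,"z":0,"hand":1}]'
python3 - <<'E'
from h import *
togo([.4665,-.2563,.113])
w=snap('wrist','w5.png');s=snap('scene','s5.png')
o=np.zeros((480,800,3),np.uint8);o[:,:440]=w['img'][:,200:,::-1];o[:,440:]=cv2.resize(s['img'][205:349,150:258,::-1],(360,480),interpolation=cv2.INTER_CUBIC)
cv2.imwrite('pics/c5.png',o)
E
```

```text
time: 8.93
eef_pos: [0.4694, -0.2517, 0.143]
tcp_rot: [0.654, 0.269, -0.407, -0.578]
contact_force: [-0.7, 0.2, 0.9]
opening: 0.093
time: 9.27
eef_pos: [0.4693, -0.2515, 0.156]
tcp_rot: [0.653, 0.27, -0.406, -0.579]
contact_force: [-0.9, -0.6, -0.5]
opening: 0.093
time: 9.68
eef_pos: [0.4716, -0.2529, 0.2123]
tcp_rot: [0.656, 0.271, -0.405, -0.576]
contact_force: [0.3, -0.1, 1.5]
opening: 0.1
t 9.68 pos [ 0.4716 -0.2529  0.2123] F [ 0.3 -0.1  1.5] op 0.1
tool mm [16.2 98.1  3.3] toolx 57.42 down [-0.1103 -0.189  -0.9758] q [-0.58  0.02  1.94 -0.24  1.18 -1.49]
```

View pics/c5.png

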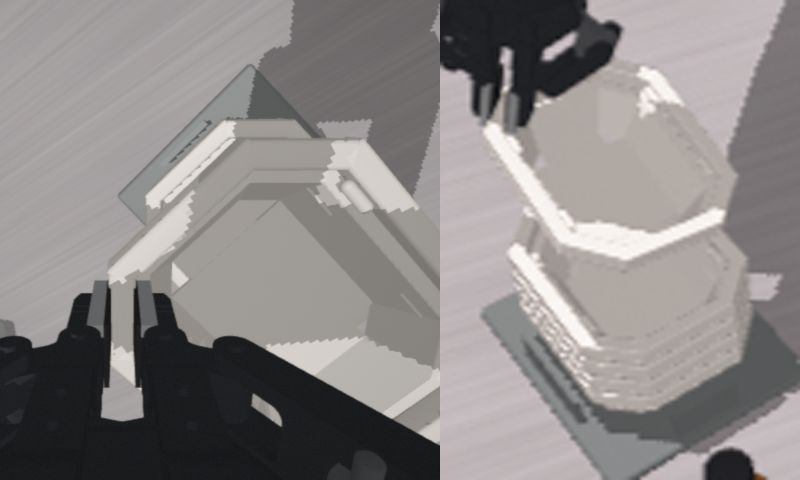

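The top tray is off, unslipped in the jaws, and the second tray stayed in the stack. Next I level it and carry it.

```bash
python3 -m inch '[{"ax":0,"ay":0,"az":-0.055,"x":0,"y":-3,"z":0,"hand":1},{"ax":0,"ay":0,"az":-0.055,"x":0,"y":-3,"z":0,"hand":1},{"ax":0,"ay":0,"az":-0.055,"x":0,"y":-3,"z":0,"hand":1},{"ax":0,"ay":0,"az":-0.055,"x":0,"y":-3,"z":0,"hand":1},{"ax":0,"ay":0,"az":0,"x":0,"y":0,"z":0,"hand":1}]'
python3 - <<'E'
from h import *
togo([.4555,-.0348,.1418])
E
```

```text
time: 10.2
eef_pos: [0.4697, -0.2508, 0.2184]
tcp_rot: [-0.62, -0.34, 0.339, 0.621]
contact_force: [0.0, 0.6, -0.5]
opening: 0.099
t 10.2 pos [ 0.4697 -0.2508  0.2184] F [ 0.   0.6 -0.5] op 0.099
tool mm [174.3  76.8 128.3] toolx 57.41 down [-2.e-04  1.e-03 -1.e+00] q [-0.68 -0.01  1.95  0.    1.2  -1.68]
```

```bash
python3 -m inch '[{"ax":0,"ay":0,"az":0,"x":6,"y":0,"z":4.4,"hand":1},{"ax":0,"ay":0,"az":0,"x":12,"y":0,"z":8.8,"hand":1},{"ax":0,"ay":0,"az":0,"x":15,"y":0,"z":11,"hand":1},{"ax":0,"ay":0,"az":0,"x":15,"y":0,"z":11,"hand":1},{"ax":0,"ay":0,"az":0,"x":15,"y":0,"z":11,"hand":1}]'
python3 -m inch '[{"ax":0,"ay":0,"az":0,"x":15,"y":0,"z":11,"hand":1},{"ax":0,"ay":0,"az":0,"x":15,"y":0,"z":11,"hand":1},{"ax":0,"ay":0,"az":0,"x":15,"y":0,"z":11,"hand":1},{"ax":0,"ay":0,"az":0,"x":15,"y":0,"z":11,"hand":1},{"ax":0,"ay":0,"az":0,"x":15,"y":5,"z":11,"hand":1}]'
python3 -m inch '[{"ax":0,"ay":0,"az":0,"x":15,"y":10,"z":11,"hand":1},{"ax":0,"ay":0,"az":0,"x":12,"y":14,"z":9,"hand":1},{"ax":0,"ay":0,"az":0,"x":6,"y":14,"z":4.5,"hand":1},{"ax":0,"ay":0,"az":0,"x":3,"y":10,"z":2.5,"hand":1},{"ax":0,"ay":0,"az":0,"x":0,"y":0,"z":0,"hand":1}]'
python3 - <<'E'
from h import *
togo([.4555,-.0348,.1418])
E
```

```text
time: 10.62
eef_pos: [0.4647, -0.1695, 0.218]
tcp_rot: [-0.619, -0.34, 0.341, 0.62]
contact_force: [0.5, 0.3, 0.1]
opening: 0.097
time: 11.03
eef_pos: [0.4588, -0.0767, 0.2141]
tcp_rot: [0.62, 0.341, -0.341, -0.619]
contact_force: [0.3, -0.4, -1.2]
opening: 0.093
time: 11.45
eef_pos: [0.4533, -0.032, 0.1629]
tcp_rot: [-0.618, -0.339, 0.343, 0.621]
contact_force: [-0.6, 0.3, -0.9]
opening: 0.098
t 11.45 pos [ 0.4533 -0.032   0.1629] F [-0.6  0.3 -0.9] op 0.098
tool mm [-1.1 21.  -3.5] toolx 57.68 down [-0.006   0.0015 -1.    ] q [-0.29 -0.13  2.17 -0.    1.11 -1.3 ]
```

```bash
python3 -m inch '[{"ax":0,"ay":0,"az":0,"x":-1,"y":8,"z":-3,"hand":1},{"ax":0,"ay":0,"az":0,"x":0,"y":8,"z":0,"hand":1},{"ax":0,"ay":0,"az":0,"x":0,"y":4,"z":0,"hand":1},{"ax":0,"ay":0,"az":0,"x":0,"y":1,"z":0,"hand":1},{"ax":0,"ay":0,"az":0,"x":0,"y":0,"z":0,"hand":1}]'
python3 -m inch '[{"ax":0,"ay":0,"az":0,"x":0,"y":0,"z":0,"hand":1},{"ax":0,"ay":0,"az":0,"x":0,"y":0,"z":0,"hand":1},{"ax":0,"ay":0,"az":0,"x":0,"y":0,"z":0,"hand":1},{"ax":0,"ay":0,"az":0,"x":0,"y":0,"z":0,"hand":1},{"ax":0,"ay":0,"az":0,"x":0,"y":0,"z":0,"hand":1}]'
python3 - <<'E'
from h import *
togo([.4555,-.0348,.1418])
s=snap('scene','s6.png');w=snap('wrist','w6.png')
V=np.array([(75,31.7),(46.7,60),(-46.7,60),(-75,31.7),(-75,-31.7),(-46.7,-60),(46.7,-60),(75,-31.7)])/1e3
e=get_state()['eef_pos'];c=e+[.0475,.0548,-.0198];print(c)
a=np.radians(13);n=np.array([np.cos(a),np.sin(a)]);m=np.array([-n[1],n[0]])
im=s['img'][:,:,::-1].copy()
P=[px('s6',[*(c[:2]+v[0]*n+v[1]*m),c[2]+.02]) for v in V]
for p in P: im=cv2.circle(im,tuple(int(round(t)) for t in p),1,(0,0,255),-1)
cv2.imwrite('pics/c6.png',cv2.resize(im[160:360,160:426],(798,600),interpolation=cv2.INTER_CUBIC))
E
```

```text
time: 11.87
eef_pos: [0.4576, -0.0372, 0.1446]
tcp_rot: [-0.62, -0.34, 0.34, 0.62]
contact_force: [0.4, 0.7, -1.1]
opening: 0.096
time: 12.28
eef_pos: [0.4578, -0.0369, 0.1452]
tcp_rot: [0.62, 0.34, -0.34, -0.62]
contact_force: [-0.4, -0.4, -0.3]
opening: 0.095
t 12.28 pos [ 0.4578 -0.0369  0.1452] F [-0.4 -0.4 -0.3] op 0.095
tool mm [0.5 3.4 3.1] toolx 57.52 down [ 5.e-04 -2.e-04 -1.e+00] q [-0.3  -0.09  2.18 -0.    1.06 -1.31]
[0.50524539 0.01797095 0.12524625]
```

View pics/c6.png

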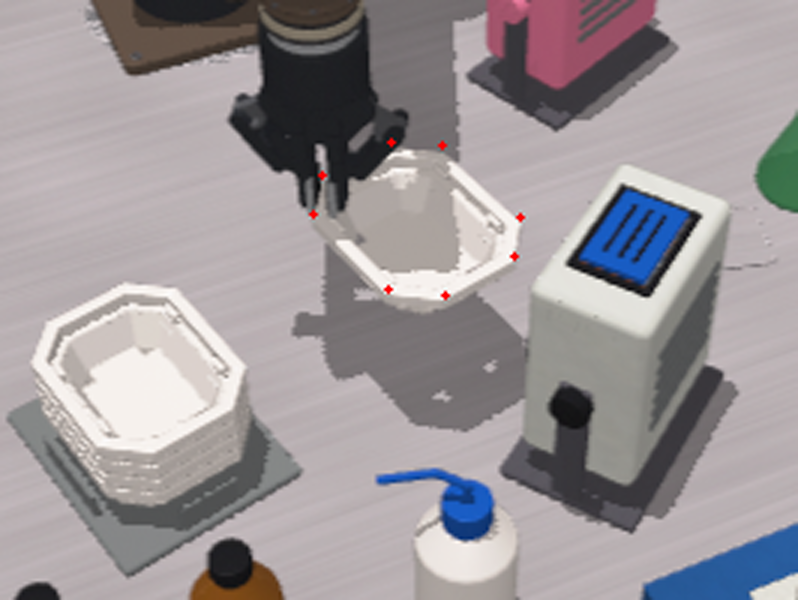

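The scene view shows the tray held level in front of the grille, with rim vertices within about 2 px of a level model. No orange is visible on the cassette, and the stack and bystanders in view are in place. I'll hand it in.

```bash
python3 -c "
from plant import sign_off,get_state
s=get_state();print(s['dq'].round(4),s['opening']);print(sign_off())"
```

```text
[ 0.0012 -0.0006 -0.      0.0012 -0.0006  0.0005] 0.09949812424044627
the job is handed in; nothing more can be done
None
```

I pushed the cassette home, peeled the top tray off by its −x/−y corner, and handed in at about 12.3 s with the tray held in front of the grille. No verdict is reported, so these are my own last checks:

- **Cassette:** the push stalled at the home height (fingertips at 208 mm), with the force rising to about 13 N. No orange was visible afterwards.
- **Peel:** the tool reached 0.14 rad of tilt with the opposite side still seated, then 0.22 rad before the tray came free. The pictures showed no slip in the jaws and the second tray still in the stack.
- **Final hold:** I estimate the tray centre at (0.505, 0.018, 0.125) m against a stream point of about (0.503, 0.020, 0.122) m. The tool was vertical to within 0.001 rad and the joint speeds were practically zero.

**Disagreements and gaps:**
- In the last picture the far side of the rim sat about 2 px (2–3 mm) lower than a level model. That is within calibration error and the 0.2 rad limit.
- The cup under the tray was hidden in that picture. The tray's underside is about 5 cm above it, and the arm never went low there.

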